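Put the microscope objectives away in their case

ROBOT

A 6-joint arm with a two-finger parallel gripper is mounted at the origin on the work surface. World frame = base frame: x ahead of the robot, y to its left, z up, the work surface at z = 0. Lengths are in mm, angles in rad, forces in N, time in s.
With the tool pointing down it reaches from about 300 to 775 mm from the base axis. Payload 14.6 kg.
Tool frame: the origin (TCP) lies between the finger pads; the fingertips stand manip.finger_overhang ahead of it and the grasp point (between the pads) lies 2 mm behind it (manip.finger_overhang is the distance from the TCP to the fingertips, in mm); z points along the fingers, y is the direction in which the jaws open and shut (so a half turn about z gives the same grasp; the last joint's range is limited). The gripper opens to 94 mm and grips with 3 to 60 N. Pads are 16 mm wide; open, the fingers measure 119 mm over their backs; the gripper's body (75 mm by 177 mm) begins 78 mm behind the grasp point.
Start: joints at [-1.278, 0.3, 1.521, -0, 1.321, -0.067], TCP at [193.64, -514.774, 222.446] pointing down, gripper open.
Joint ranges: [-3.03, 3.03], [-0.79, 2.21], [0.23, 2.52], [-1.04, 4.18], [0, 3.07], [-2.55, 2.55]. Speed limits (rad/s): [2.22, 2.22, 2.57, 3.14, 3.14, 3.14].

INTERFACE

Orientations are given as [roll, pitch, yaw] about the fixed x, y, z axes, in that order (R = Rz(yaw) Ry(pitch) Rx(roll)).
In Python, from cell import manip gives the robot as it stands.
- The arm moves only by the tool drive_tool, never from a script. Its argument "steps" is a list of rows, each an object with "delta_pos": the shift along the world's x, y, z in mm, a list of three; "yaw": the turn about the world's z in rad; "hand": the finger opening in mm, from 0 to 94. A call has 1 to 5 rows; each row shifts and turns the commanded pose from where the row before left it; what a row does not reach is not made up. A row lasts 1/12 s, in which the tool goes at most 41.7 mm and 7.16 degrees, less where a joint would pass 70% of its speed; a pose out of reach is approached as far as the arm can. A call is refused whole if a number of a shift passes 41.7 or a number of a turn 0.125, either way. A call with a gripper value outside its range is refused whole. The fingers move at their own pace and stop on an object; "squeeze" is the grip in N (left out, the last holds). Time passes only in rows, so rows that do not move let the fingers close. It gives the time, the measured TCP pose, the force and the opening at its end, in the units of the state.
- manip.read_state(): the state, without advancing time (a new reading comes with each control period).
- manip.camera(name): name is "side" or "top"; returns a dict with "frame" (420x560x3 uint8, red, green, blue), "range_z" (420x560 float32, mm along the optical axis (not along the pixel's ray), 0 where there is no reading), "intrinsics" (3x3 intrinsics, pixels), "position" and "attitude" of the camera in the world. Camera axes: x right, y down, z forward; pixel columns grow to the right and rows downward; lengths in mm; the calibration is good to about 2 mm. A picture is of the moment at which its call begins.
- manip.sign_off(): hands the job in, once; it reports no verdict.
The state is a dict: "clock": time; "joints": joint angles; "qd": joint speeds; "effort": joint torques, N m; "eef_pos": TCP position; "eef_rot": TCP orientation; "wrist_force": force on the tool from outside, world axes, zero at the start; "moment": the same for the moment, N m; "finger_gap": finger opening in mm.
Only numpy, scipy, OpenCV 4.12 (cv2) and the standard library are available. Lean on these libraries where they do the work, as an engineer would, in place of code of your own. Each camera call takes 0.05 s, during which the arm holds its last target.

TASK

Put the four loose objectives with a red, yellow, green and blue ring away in the black storage case, each standing upright on the floor of the well whose pad has its own colour; set them down gently, do not drop them or knock any over. The white-ringed objective and the eyepiece belong to another microscope: leave them standing where they are.

Things in the scene. Friction and masses are not known exactly. Their poses are not given: they have to be found in the camera images.
- objective_red: Loose microscope objective with a red ring, standing upright: a round barrel 28 mm in diameter up to 42 mm height (black foot 0-8 mm, bare metal 8-34 mm, red ring 34-42 mm and red sloping shoulder to 45 mm, seen from above as a red annulus of 28 mm outer and 17 mm inner diameter), then a metal nose 17 and 14 mm in diameter; 60 mm tall, 0.08 to 0.16 kg. Origin: centre of its underside; z runs up its axis. Grip the barrel about 34 mm up.
- objective_yellow: Loose microscope objective with a yellow ring, standing upright: a round barrel 28 mm in diameter up to 42 mm height (black foot 0-8 mm, bare metal 8-34 mm, yellow ring 34-42 mm and yellow sloping shoulder to 45 mm, seen from above as a yellow annulus of 28 mm outer and 17 mm inner diameter), then a metal nose 17 and 14 mm in diameter; 60 mm tall, 0.08 to 0.16 kg. Origin: centre of its underside; z runs up its axis. Grip the barrel about 34 mm up.
- objective_green: Loose microscope objective with a green ring, standing upright: a round barrel 28 mm in diameter up to 42 mm height (black foot 0-8 mm, bare metal 8-34 mm, green ring 34-42 mm and green sloping shoulder to 45 mm, seen from above as a green annulus of 28 mm outer and 17 mm inner diameter), then a metal nose 17 and 14 mm in diameter; 60 mm tall, 0.08 to 0.16 kg. Origin: centre of its underside; z runs up its axis. Grip the barrel about 34 mm up.
- objective_blue: Loose microscope objective with a blue ring, standing upright: a round barrel 28 mm in diameter up to 42 mm height (black foot 0-8 mm, bare metal 8-34 mm, blue ring 34-42 mm and blue sloping shoulder to 45 mm, seen from above as a blue annulus of 28 mm outer and 17 mm inner diameter), then a metal nose 17 and 14 mm in diameter; 60 mm tall, 0.08 to 0.16 kg. Origin: centre of its underside; z runs up its axis. Grip the barrel about 34 mm up.
- pad_red: Red pad that lines the floor of one well of the fixed black storage case: 51 x 51 mm, 3 mm thick; origin at the centre of its underside, 4 mm above the table, so its top is at 7 mm; x and y along the well's sides. The four square wells are 52 x 52 mm inside, 76 mm apart in two rows of two, their rims 18 mm above the table (11 mm above the pad). Which colour lies in which well changes, and the case shifts and turns.
- pad_yellow: Yellow pad that lines the floor of one well of the fixed black storage case: 51 x 51 mm, 3 mm thick; origin at the centre of its underside, 4 mm above the table, so its top is at 7 mm; x and y along the well's sides. The four square wells are 52 x 52 mm inside, 76 mm apart in two rows of two, their rims 18 mm above the table (11 mm above the pad). Which colour lies in which well changes, and the case shifts and turns.
- pad_green: Green pad that lines the floor of one well of the fixed black storage case: 51 x 51 mm, 3 mm thick; origin at the centre of its underside, 4 mm above the table, so its top is at 7 mm; x and y along the well's sides. The four square wells are 52 x 52 mm inside, 76 mm apart in two rows of two, their rims 18 mm above the table (11 mm above the pad). Which colour lies in which well changes, and the case shifts and turns.
- pad_blue: Blue pad that lines the floor of one well of the fixed black storage case: 51 x 51 mm, 3 mm thick; origin at the centre of its underside, 4 mm above the table, so its top is at 7 mm; x and y along the well's sides. The four square wells are 52 x 52 mm inside, 76 mm apart in two rows of two, their rims 18 mm above the table (11 mm above the pad). Which colour lies in which well changes, and the case shifts and turns.
- objective_white: Look-alike: objective of the same shape and size as the coloured ones but with a white ring and shoulder; it has no well. Origin: centre of its underside, z up its axis.
- eyepiece: Look-alike: loose eyepiece without a coloured ring, dark stem 28 mm in diameter to 34 mm height, black head 36 mm in diameter above it, 54 mm tall. Origin: centre of its underside, z up its axis. Only low things (up to 9 mm: a pack of glass slides, a lens cap) lie between the objectives; taller bystanders stand farther out.

How it is judged (in metres and radians):
At the end, for the whole second after the job is handed in: Each of the red, yellow, green and blue objectives stands in the well of its colour: centre within 18 mm of the pad's centre, foot on the pad (within 3 mm), upright within 7 degrees, at rest; the white-ringed objective and the eyepiece stand upright within 20 mm of where they were (horizontal distance between objective_red and pad_red below 0.018 m and z of objective_red in the frame of pad_red below 0.006 m and angle between each of objective_red, objective_yellow, objective_green, objective_blue, objective_white, eyepiece's own z axis and vertical below 0.12 rad and linear speed of each of objective_red, objective_yellow, objective_green, objective_blue below 0.02 m/s and horizontal distance between objective_yellow and pad_yellow below 0.018 m and z of objective_yellow in the frame of pad_yellow below 0.006 m and horizontal distance between objective_green and pad_green below 0.018 m and z of objective_green in the frame of pad_green below 0.006 m and horizontal distance between objective_blue and pad_blue below 0.018 m and z of objective_blue in the frame of pad_blue below 0.006 m and distance of each of objective_white, eyepiece from where it was at the start of the episode below 0.02 m); the robot touches nothing.
It fails at once if the white-ringed objective or the eyepiece is moved by more than 20 mm (distance of any of objective_white, eyepiece from where it was at the start of the episode above 0.02 m).
It fails at once if an objective or the eyepiece is knocked over (leans more than 40 degrees) (angle between any of objective_red, objective_yellow, objective_green, objective_blue, objective_white, eyepiece's own z axis and vertical above 0.7 rad).
It fails at once if an objective is dropped or thrown (faster than 0.7 m/s, a fall of about 25 mm, with no finger touching it) ((linear speed of objective_red above 0.7 m/s and contact force between objective_red and the fingers below 0.05 N) or (linear speed of objective_yellow above 0.7 m/s and contact force between objective_yellow and the fingers below 0.05 N) or (linear speed of objective_green above 0.7 m/s and contact force between objective_green and the fingers below 0.05 N) or (linear speed of objective_blue above 0.7 m/s and contact force between objective_blue and the fingers below 0.05 N)).
It also fails if it takes over 104 s, if anything falls off the work surface, if the arm or the gripper's body presses on something with over 40 N, if the wrist force passes 120 N, or if a joint passes its speed limit or range.

## Working session

There is one attempt and no reset: what is moved stays moved. The work goes in short steps, Python scripts to look and compute and a tool call to move; the robot and the scene stay as the last step left them, time stands still between calls to the robot, and variables do not carry over. Pictures are saved under pics/ and viewed, and the job is handed in when it is done.

Besides the shell and the picture viewer there is one more tool, called after "Emit:" as name([rows], argument=value, ...), one row to a line, values as JSON. drive_tool: Moves the arm, as the interface text tells. Its arguments: {"type":"object","properties":{"steps":{"type":"array"},"squeeze":{"type":"number"}},"required":["steps"]}

```bash
mkdir -p pics; python3 - <<'E'
from cell import manip
import cv2
print(manip.read_state(), manip.finger_overhang)
for n in("top","side"):
    c=manip.camera(n); cv2.imwrite(f"pics/{n}0.png",c["frame"][:,:,::-1]); print(n,c["intrinsics"],c["position"],c["attitude"])
E
```

```text
{'clock': 0.0, 'joints': array([-1.27760901e+00,  3.00450412e-01,  1.52158238e+00,  5.26065101e-07,
        1.32069572e+00, -6.66279392e-02]), 'qd': array([1.14489274e-03, 2.12985231e-04, 8.34812731e-04, 1.31049866e-03,
       1.72989588e-03, 6.45624917e-05]), 'effort': array([-1.22246729e-03, -5.31799150e+01, -3.52727330e+01,  7.07541802e-02,
        2.44479912e-02, -3.73739942e-05]), 'eef_pos': array([ 193.56835243, -514.55233243,  221.89711581]), 'eef_rot': array([-3.14045934e+00, -7.61328878e-05,  3.59815084e-01]), 'wrist_force': array([-0.48003029,  0.07771107, -0.12542786]), 'moment': array([-0.00513051, -0.01905252, -0.01610376]), 'finger_gap': 94.04461189120256} 17.0
top [[405.2935109    0.         284.71901122]
 [  0.         405.2935109  207.26392876]
 [  0.           0.           1.        ]] [463.57833327 -34.10807799 828.85746939] [-3.09630854  0.01406694 -1.5979873 ]
side [[461.75461043   0.         279.92272147]
 [  0.         461.75461043 210.68082139]
 [  0.           0.           1.        ]] [426.29983811 683.62879269 534.45921024] [-2.17836623 -0.0173562  -2.99084672]
```

View pics/top0.png

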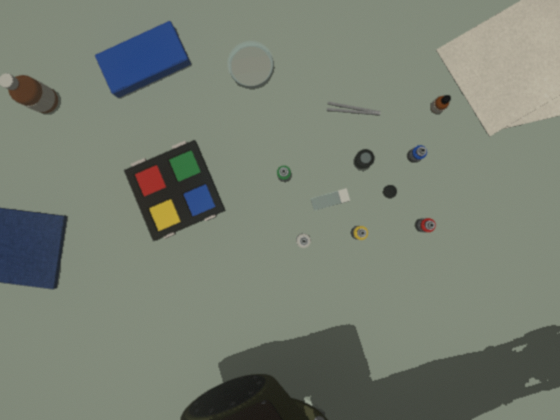

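View pics/side0.png

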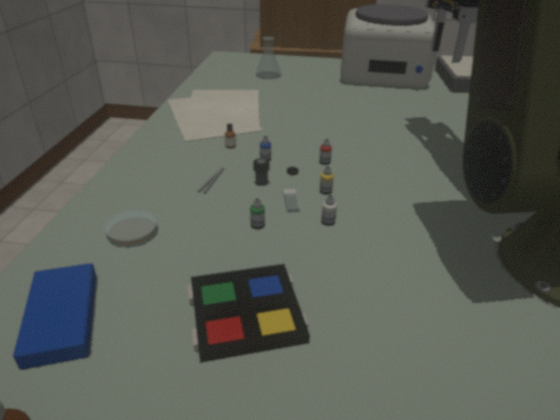

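The top view shows the pads: red (150,181), green (185,166), yellow (165,215) and blue (200,201). The objectives are green (284,173), blue (419,153), red (427,225), yellow (360,232) and white (304,240), with the eyepiece at (365,159). The side view agrees. Next I'll measure positions.

```bash
cat > h.py <<'E'
from cell import manip
import numpy as np, cv2
from scipy.spatial.transform import Rotation as Ro
HUE={'red':(172,8),'yellow':(18,34),'green':(40,90),'blue':(105,130)}
def cast(c,u,v,z):
    K=c["intrinsics"];R=Ro.from_euler('xyz',c["attitude"]).as_matrix()
    d=R@np.stack([(np.ravel(u)-K[0,2])/K[0,0],(np.ravel(v)-K[1,2])/K[1,1],np.ones(np.size(u))])
    p=np.asarray(c["position"])[:,None]; return (p+d*((z-p[2])/d[2])).T
def pts(c,u,v):
    K=c["intrinsics"];R=Ro.from_euler('xyz',c["attitude"]).as_matrix();Z=c["range_z"][v,u]
    return (R@np.stack([(u-K[0,2])/K[0,0]*Z,(v-K[1,2])/K[1,1]*Z,Z])).T+c["position"]
def mask(c,col):
    h=cv2.cvtColor(c["frame"],cv2.COLOR_RGB2HSV);a,b=HUE[col];H=h[...,0]
    m=(H>=a)|(H<=b) if a>b else (H>=a)&(H<=b)
    return (m&(h[...,1]>110)&(h[...,2]>50)).astype(np.uint8)
def blobs(c,col,lo=8):
    n,l,s,ce=cv2.connectedComponentsWithStats(mask(c,col))
    return [(s[i,4],ce[i],l==i) for i in range(1,n) if s[i,4]>=lo]
E
python3 - <<'E'
from h import *
for n in("top","side"):
  c=manip.camera(n)
  for col in HUE:
    for a,ce,m in blobs(c,col):
        v,u=np.nonzero(m);P=pts(c,u,v);s=np.median(P[:,2])
        if a>4000: continue
        (x,y),r=cv2.minEnclosingCircle(np.stack([u,v],1).astype(np.float32))
        rect=cv2.minAreaRect(cast(c,u,v,7)[:,:2].astype(np.float32))
        print(n,col,a,ce.round(1),'zmed',s.round(),'depthmean',P.mean(0).round(1),'c43',cast(c,*ce,42)[0].round(1),'mec',cast(c,x,y,42)[0].round(1),round(r,1),'p7',cast(c,*ce,7)[0].round(1), 'rect',np.round(rect[0]),np.round(rect[1]),round(rect[2],1))
  if n=="top":
    cv2.imwrite("pics/t1.png",cv2.resize(c["frame"][130:260,260:450,::-1],None,fx=4,fy=4,interpolation=cv2.INTER_NEAREST))
E
```

```text
top red 650 [149.9 180.2] zmed 7.0 depthmean [563.1 247.7  15.6] c43 [559.8 238.5  42. ] mec [559.8 238.4  42. ] 16.8 p7 [564.1 250.7   7. ] rect [564. 251.] [53. 52.] 22.3
top red 81 [425.4 224.7] zmed 44.0 depthmean [ 458.3 -290.8   53.3] c43 [ 458.2 -294.6   42. ] mec [ 457.7 -298.    42. ] 7.2 p7 [ 458.  -306.1    7. ] rect [ 458. -309.] [24. 26.] 87.6
top yellow 673 [164.3 214.4] zmed 7.0 depthmean [493.  219.2  16.6] c43 [492.1 211.2  42. ] mec [492.  211.7  42. ] 17.6 p7 [493.4 222.1   7. ] rect [493. 222.] [54. 52.] 22.3
top yellow 87 [359.3 232.4] zmed 44.0 depthmean [ 447.  -166.5   43.1] c43 [ 446.9 -166.7   42. ] mec [ 446.8 -168.6   42. ] 7.3 p7 [ 446.2 -172.6    7. ] rect [ 446. -174.] [28. 26.] 88.4
top green 577 [184.3 165.5] zmed 7.0 depthmean [591.6 178.5  11.5] c43 [586.9 170.5  42. ] mec [587.1 171.   42. ] 16.0 p7 [592.3 179.6   7. ] rect [592. 180.] [49. 50.] 21.7
top green 23 [283.7 176.6] zmed 44.0 depthmean [559.3 -23.8  43.7] c43 [559.5 -23.7  42. ] mec [563.6 -23.4  42. ] 5.5 p7 [563.8 -23.3   7. ] rect [565. -23.] [22.  8.] 88.3
top blue 3913 [142.3  58.9]
[... 1446 characters left out ...]
med 7.0 depthmean [592.8 177.4   9.3] c43 [582.5 209.1  42. ] mec [582.3 209.6  42. ] 17.3 p7 [593.6 175.4   7. ] rect [593. 175.] [50. 40.] 23.4
side blue 8 [418.8  68.1] zmed 74.0 depthmean [ 200.6 -840.2   73.5] c43 [ 185.1 -944.5   42. ] mec [ 185.8 -945.7   42. ] 2.1 p7 [  168.  -1060.2     7. ] rect [  168. -1062.] [49.  6.] 79.2
side blue 14 [264.9 144.9] zmed 43.0 depthmean [ 599.3 -278.    42.5] c43 [ 599.5 -279.1   42. ] mec [ 600.2 -283.8   42. ] 4.0 p7 [ 611.8 -347.5    7. ] rect [ 612. -347.] [20. 11.] 10.6
side blue 580 [265.1 285.8] zmed 7.0 depthmean [522.3 150.3  10.4] c43 [516.5 182.7  42. ] mec [516.3 184.3  42. ] 17.9 p7 [522.9 147.1   7. ] rect [523. 146.] [51. 43.] 21.8
```

View pics/t1.png

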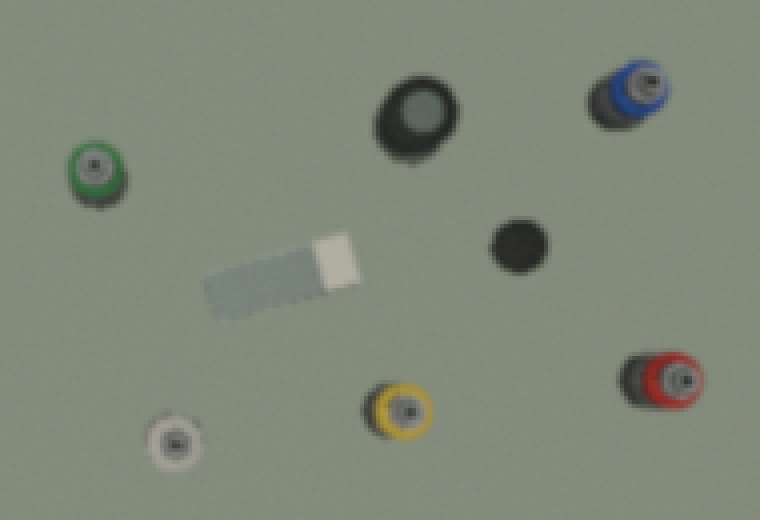

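```bash
python3 - <<'E'
from h import *
c=manip.camera("top"); h=cv2.cvtColor(c["frame"],cv2.COLOR_RGB2HSV).astype(int)
approx={'red':(428,225),'yellow':(361,232.5),'green':(284,173.5),'blue':(419.5,152.5),'white':(304,240),'eye':(366,158)}
for k,(x,y) in approx.items():
    v,u=np.mgrid[int(y)-10:int(y)+11,int(x)-10:int(x)+11]; v=v.ravel();u=u.ravel()
    P=pts(c,u,v); g=(P[:,2]>38)&(P[:,2]<65)&(c["range_z"][v,u]>0)
    if k in HUE:
        a,b=HUE[k];H=h[v,u,0]; m=((H>=a)|(H<=b) if a>b else (H>=a)&(H<=b))&(h[v,u,1]>85)
        cc,r=cv2.minEnclosingCircle(np.stack([u[m],v[m]],1).astype(np.float32))
        print(k,'circ',np.round(cc,1),round(r,1),cast(c,*cc,42)[0].round(1),end=' ')
    tip=P[:,2]>(52)
    print(k,'top pts',P[tip&(P[:,2]<70)].mean(0).round(1),tip.sum(),'n38',g.sum(),((P[g].min(0)+P[g].max(0))/2).round(1), P[:,2].max().round())
v,u=np.mgrid[90:115,430:455];P=pts(c,u.ravel(),v.ravel());i=P[:,2].argmax();print('bottle',P[i])
E
```

```text
red circ [427.5 224.8] 7.6 [ 457.9 -298.6   42. ] red top pts [ 457.5 -298.1   56.9] 62 n38 169 [ 457.6 -298.9   51. ] 64.0
yellow circ [360.2 232.6] 7.4 [ 446.4 -168.6   42. ] yellow top pts [ 446.  -168.4   57.4] 57 n38 162 [ 446.7 -169.1   50.2] 829.0
green circ [283.5 172.4] 6.6 [567.6 -23.5  42. ] green top pts [567.6 -22.8  57.3] 57 n38 157 [567.6 -23.5  51. ] 829.0
blue circ [418.5 152. ] 7.2 [ 599.9 -287.3   42. ] blue top pts [ 599.3 -287.6   56.8] 63 n38 168 [ 600.  -288.9   50.5] 829.0
white top pts [434.  -57.2  57.3] 59 n38 162 [434.1 -57.6  50.9] 829.0
eye top pts [ 589.5 -180.2   54. ] 225 n38 287 [ 589.8 -181.1   48.1] 829.0
bottle [463.57833327 -34.10807799 828.85746939]
```

Emit:
drive_tool([
  {"delta_pos": [33, 27, 0], "yaw": 0, "hand": 70},
  {"delta_pos": [33, 27, 0], "yaw": 0, "hand": 70},
  {"delta_pos": [33, 27, 0], "yaw": 0, "hand": 70},
  {"delta_pos": [33, 27, 0], "yaw": 0, "hand": 70},
  {"delta_pos": [33, 27, 0], "yaw": 0, "hand": 70},
], squeeze=30)

```text
clock: 0.67
eef_pos: [356.0, -381.4, 222.5]
eef_rot: [3.141, -0.0, 0.359]
wrist_force: [0.2, -0.4, -0.6]
finger_gap: 70.4
```

Emit:
drive_tool([
  {"delta_pos": [33, 27, -20], "yaw": 0, "hand": 70},
  {"delta_pos": [33, 27, -25], "yaw": 0, "hand": 70},
  {"delta_pos": [33, 27, -25], "yaw": 0, "hand": 70},
  {"delta_pos": [0, 0, -30], "yaw": 0, "hand": 70},
  {"delta_pos": [0, 0, 0], "yaw": 0, "hand": 70},
])

```text
clock: 1.08
eef_pos: [438.9, -310.8, 127.6]
eef_rot: [-3.135, 0.004, 0.363]
wrist_force: [-1.3, 0.2, -2.2]
finger_gap: 69.9
```

Emit:
drive_tool([
  {"delta_pos": [0, 0, 0], "yaw": 0, "hand": 70},
  {"delta_pos": [0, 0, 0], "yaw": 0, "hand": 70},
])

```text
clock: 1.25
eef_pos: [439.6, -314.4, 134.1]
eef_rot: [3.14, -0.001, 0.359]
wrist_force: [-0.7, 0.2, 0.3]
finger_gap: 70.3
```

Emit:
drive_tool([
  {"delta_pos": [18.4, 16.4, 0], "yaw": 0, "hand": 70},
  {"delta_pos": [0, 0, -35], "yaw": 0, "hand": 70},
  {"delta_pos": [0, 0, -35], "yaw": 0, "hand": 70},
  {"delta_pos": [0, 0, 0], "yaw": 0, "hand": 70},
  {"delta_pos": [0, 0, 0], "yaw": 0, "hand": 70},
])

```text
clock: 1.67
eef_pos: [457.7, -297.8, 63.6]
eef_rot: [-3.141, 0.0, 0.359]
wrist_force: [0.2, -0.5, -0.2]
finger_gap: 69.9
```

Emit:
drive_tool([
  {"delta_pos": [0, 0, -20], "yaw": 0, "hand": 70},
  {"delta_pos": [0, 0, -11], "yaw": 0, "hand": 70},
  {"delta_pos": [0, 0, 0], "yaw": 0, "hand": 70},
  {"delta_pos": [0, 0, 0], "yaw": 0, "hand": 36},
  {"delta_pos": [0, 0, 0], "yaw": 0, "hand": 20},
])

```text
clock: 2.08
eef_pos: [458.6, -297.6, 33.2]
eef_rot: [3.14, -0.001, 0.36]
wrist_force: [0.4, -0.2, -0.5]
finger_gap: 60.2
```

Emit:
drive_tool([
  {"delta_pos": [0, 0, 0], "yaw": 0, "hand": 20},
  {"delta_pos": [0, 0, 0], "yaw": 0, "hand": 20},
  {"delta_pos": [0, 0, 0], "yaw": 0, "hand": 20},
  {"delta_pos": [0, 0, 0], "yaw": 0, "hand": 20},
])

```text
clock: 2.42
eef_pos: [458.2, -297.1, 31.9]
eef_rot: [3.141, -0.0, 0.36]
wrist_force: [-0.6, -0.6, -0.9]
finger_gap: 33.5
```

Emit:
drive_tool([
  {"delta_pos": [0, 0, 0], "yaw": 0, "hand": 20},
  {"delta_pos": [0, 0, 0], "yaw": 0, "hand": 20},
  {"delta_pos": [0, 0, 0], "yaw": 0, "hand": 20},
  {"delta_pos": [0, 0, 0], "yaw": 0, "hand": 20},
])

```text
clock: 2.75
eef_pos: [458.2, -297.1, 31.8]
eef_rot: [3.141, -0.0, 0.36]
wrist_force: [-0.3, -1.0, 3.2]
finger_gap: 27.7
```

Emit:
drive_tool([
  {"delta_pos": [0, 0, 10], "yaw": 0, "hand": 20},
  {"delta_pos": [0, 0, 20], "yaw": 0, "hand": 20},
  {"delta_pos": [0, 0, 30], "yaw": 0, "hand": 20},
  {"delta_pos": [0, 0, 30], "yaw": 0, "hand": 20},
  {"delta_pos": [0, 0, 10], "yaw": 0, "hand": 20},
])

```text
clock: 3.17
eef_pos: [459.1, -297.7, 136.0]
eef_rot: [3.137, -0.003, 0.36]
wrist_force: [-0.3, -0.0, -0.5]
finger_gap: 27.6
```

Emit:
drive_tool([
  {"delta_pos": [3, 15, 0], "yaw": 0, "hand": 20},
  {"delta_pos": [6, 30, 0], "yaw": 0, "hand": 20},
  {"delta_pos": [7, 35, 0], "yaw": 0, "hand": 20},
  {"delta_pos": [7, 35, 0], "yaw": 0, "hand": 20},
  {"delta_pos": [7, 35, 0], "yaw": 0, "hand": 20},
])

```text
clock: 3.58
eef_pos: [487.7, -145.4, 131.1]
eef_rot: [-3.141, 0.001, 0.359]
wrist_force: [-0.4, -0.7, -1.2]
finger_gap: 27.2
```

Emit:
drive_tool([
  {"delta_pos": [7, 35, 0], "yaw": 0, "hand": 20},
  {"delta_pos": [7, 35, 0], "yaw": 0, "hand": 20},
  {"delta_pos": [7, 35, 0], "yaw": 0, "hand": 20},
  {"delta_pos": [7, 35, 0], "yaw": 0, "hand": 20},
  {"delta_pos": [7, 35, 0], "yaw": 0, "hand": 20},
])

```text
clock: 4.0
eef_pos: [522.8, 29.8, 131.2]
eef_rot: [-3.141, 0.001, 0.36]
wrist_force: [0.5, -0.5, -1.6]
finger_gap: 27.5
```

Emit:
drive_tool([
  {"delta_pos": [7, 35, 0], "yaw": 0, "hand": 20},
  {"delta_pos": [7, 35, 0], "yaw": 0, "hand": 20},
  {"delta_pos": [7, 35, 0], "yaw": 0, "hand": 20},
  {"delta_pos": [7, 35, 0], "yaw": 0, "hand": 20},
  {"delta_pos": [6, 30, 0], "yaw": 0, "hand": 20},
])

```text
clock: 4.42
eef_pos: [556.7, 200.2, 130.9]
eef_rot: [-3.141, 0.001, 0.36]
wrist_force: [0.5, -1.0, -0.9]
finger_gap: 27.1
```

Emit:
drive_tool([
  {"delta_pos": [4, 20, 0], "yaw": 0, "hand": 20},
  {"delta_pos": [2, 10, 0], "yaw": 0, "hand": 20},
  {"delta_pos": [0, 0, 0], "yaw": 0, "hand": 20},
  {"delta_pos": [0, 0, 0], "yaw": 0, "hand": 20},
])

```text
clock: 4.75
eef_pos: [562.8, 227.3, 131.0]
eef_rot: [3.141, 0.001, 0.36]
wrist_force: [-0.5, -0.7, -1.4]
finger_gap: 27.3
```

Emit:
drive_tool([
  {"delta_pos": [1, 15, 0], "yaw": 0, "hand": 20},
  {"delta_pos": [0, 8, -10], "yaw": 0, "hand": 20},
  {"delta_pos": [0, 0, -25], "yaw": 0, "hand": 20},
  {"delta_pos": [0, 0, -25], "yaw": 0, "hand": 20},
  {"delta_pos": [0, 0, 0], "yaw": 0, "hand": 20},
])

```text
clock: 5.17
eef_pos: [561.7, 249.9, 66.3]
eef_rot: [-3.142, 0.008, 0.359]
wrist_force: [-0.9, -1.0, -2.2]
finger_gap: 27.4
```

Emit:
drive_tool([
  {"delta_pos": [0, 0, -15], "yaw": 0, "hand": 20},
  {"delta_pos": [0, 0, -10], "yaw": 0, "hand": 20},
  {"delta_pos": [0, 0, 0], "yaw": 0, "hand": 20},
  {"delta_pos": [0, 0, 0], "yaw": 0, "hand": 20},
])

```text
clock: 5.5
eef_pos: [564.1, 250.8, 46.9]
eef_rot: [-3.142, 0.0, 0.36]
wrist_force: [-0.1, 0.0, -1.3]
finger_gap: 27.4
```

Emit:
drive_tool([
  {"delta_pos": [0, 0, -4], "yaw": 0, "hand": 20},
  {"delta_pos": [0, 0, -2], "yaw": 0, "hand": 20},
  {"delta_pos": [0, 0, -1], "yaw": 0, "hand": 20},
  {"delta_pos": [0, 0, 0], "yaw": 0, "hand": 20},
  {"delta_pos": [0, 0, 0], "yaw": 0, "hand": 20},
])

```text
clock: 5.92
eef_pos: [564.2, 251.0, 39.8]
eef_rot: [-3.142, -0.0, 0.36]
wrist_force: [-0.3, 0.3, -2.6]
finger_gap: 27.3
```

Emit:
drive_tool([
  {"delta_pos": [0, 0, -0.8], "yaw": 0, "hand": 20},
  {"delta_pos": [0, 0, 0], "yaw": 0, "hand": 20},
  {"delta_pos": [0, 0, 0], "yaw": 0, "hand": 20},
])

```text
clock: 6.17
eef_pos: [564.1, 251.0, 38.9]
eef_rot: [-3.142, -0.0, 0.36]
wrist_force: [0.5, 0.4, -2.1]
finger_gap: 27.1
```

Emit:
drive_tool([
  {"delta_pos": [0, 0, -0.5], "yaw": 0, "hand": 20},
  {"delta_pos": [0, 0, 0], "yaw": 0, "hand": 50},
  {"delta_pos": [0, 0, 0], "yaw": 0, "hand": 50},
  {"delta_pos": [0, 0, 0], "yaw": 0, "hand": 50},
  {"delta_pos": [0, 0, 0], "yaw": 0, "hand": 50},
])

```text
clock: 6.58
eef_pos: [564.2, 251.0, 38.3]
eef_rot: [-3.142, -0.0, 0.36]
wrist_force: [-0.3, -0.3, 0.3]
finger_gap: 48.8
```

Emit:
drive_tool([
  {"delta_pos": [0, 0, 20], "yaw": 0, "hand": 50},
  {"delta_pos": [0, 0, 40], "yaw": 0, "hand": 50},
  {"delta_pos": [0, 0, 31], "yaw": 0, "hand": 50},
  {"delta_pos": [-3, -38, 0], "yaw": 0, "hand": 60},
  {"delta_pos": [-3, -38, 0], "yaw": 0, "hand": 60},
])

```text
clock: 7.0
eef_pos: [558.5, 175.4, 131.2]
eef_rot: [3.141, -0.004, 0.363]
wrist_force: [0.7, -0.7, -1.0]
finger_gap: 58.5
```

Emit:
drive_tool([
  {"delta_pos": [2, -40, 0], "yaw": 0, "hand": 70},
  {"delta_pos": [2, -40, 0], "yaw": 0, "hand": 70},
  {"delta_pos": [2, -40, 0], "yaw": 0, "hand": 70},
  {"delta_pos": [2, -40, 0], "yaw": 0, "hand": 70},
  {"delta_pos": [1, -38, 0], "yaw": 0, "hand": 70},
])

```text
clock: 7.42
eef_pos: [566.9, -25.1, 129.5]
eef_rot: [3.141, -0.0, 0.36]
wrist_force: [0.5, 0.7, -0.2]
finger_gap: 70.0
```

Emit:
drive_tool([
  {"delta_pos": [0, 0, 0], "yaw": 0, "hand": 70},
  {"delta_pos": [0, 0, 0], "yaw": 0, "hand": 70},
])

```text
clock: 7.58
eef_pos: [567.1, -24.7, 129.3]
eef_rot: [-3.142, -0.0, 0.357]
wrist_force: [0.6, 0.3, -0.5]
finger_gap: 70.0
```

```bash
python3 - <<'E'
from h import *
c=manip.camera("side"); cv2.imwrite("pics/s2.png",c["frame"][:,:,::-1]); print(manip.read_state()["eef_pos"])
c=manip.camera("top"); cv2.imwrite("pics/t2.png",c["frame"][:,:,::-1])
E
```

```text
[567.09963583 -23.31198841 129.28208939]
```

View pics/s2.png

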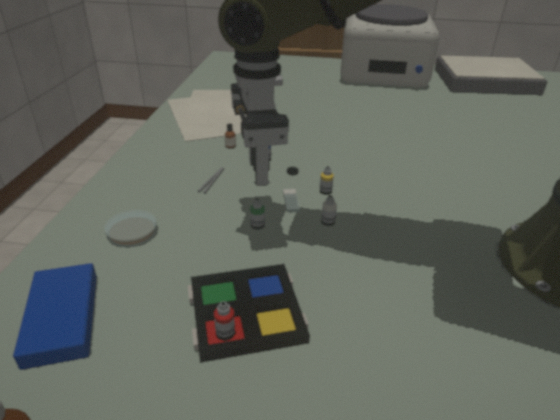

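The side view shows the red objective standing upright in the red well at (224,322), with the gripper hovering above green at (258,213). I'll pick up green next.

Emit:
drive_tool([
  {"delta_pos": [0, 0, -35], "yaw": 0, "hand": 70},
  {"delta_pos": [0, 0, -30], "yaw": 0, "hand": 70},
  {"delta_pos": [0, 0, -20], "yaw": 0, "hand": 60},
  {"delta_pos": [0, 0, -10], "yaw": 0, "hand": 60},
  {"delta_pos": [0, 0, 0], "yaw": 0, "hand": 60},
])

```text
clock: 8.1
eef_pos: [566.2, -21.8, 32.4]
eef_rot: [-3.14, 0.003, 0.361]
wrist_force: [1.0, 0.5, 0.9]
finger_gap: 60.0
```

Emit:
drive_tool([
  {"delta_pos": [0, 0, -2], "yaw": 0, "hand": 40},
  {"delta_pos": [0, 0, 0], "yaw": 0, "hand": 20},
  {"delta_pos": [0, 0, 0], "yaw": 0, "hand": 20},
  {"delta_pos": [0, 0, 0], "yaw": 0, "hand": 20},
  {"delta_pos": [0, 0, 0], "yaw": 0, "hand": 20},
])

```text
clock: 8.52
eef_pos: [567.5, -23.1, 33.1]
eef_rot: [3.141, -0.001, 0.36]
wrist_force: [-1.0, 0.4, 0.0]
finger_gap: 30.1
```

Emit:
drive_tool([
  {"delta_pos": [0, 0, 0], "yaw": 0, "hand": 20},
  {"delta_pos": [0, 0, 0], "yaw": 0, "hand": 20},
  {"delta_pos": [0, 0, 0], "yaw": 0, "hand": 20},
  {"delta_pos": [0, 0, 0], "yaw": 0, "hand": 20},
])

```text
clock: 8.85
eef_pos: [567.5, -23.1, 33.0]
eef_rot: [3.141, -0.001, 0.36]
wrist_force: [-0.4, 0.1, 6.3]
finger_gap: 27.3
```

Emit:
drive_tool([
  {"delta_pos": [0, 0, 10], "yaw": 0, "hand": 20},
  {"delta_pos": [0, 0, 25], "yaw": 0, "hand": 20},
  {"delta_pos": [0, 0, 35], "yaw": 0, "hand": 20},
  {"delta_pos": [1, 10, 25], "yaw": 0, "hand": 20},
  {"delta_pos": [3, 25, 0], "yaw": 0, "hand": 20},
])

```text
clock: 9.27
eef_pos: [573.1, 10.4, 133.4]
eef_rot: [3.138, -0.007, 0.357]
wrist_force: [0.2, -0.3, -0.6]
finger_gap: 27.5
```

Emit:
drive_tool([
  {"delta_pos": [4, 35, 0], "yaw": 0, "hand": 20},
  {"delta_pos": [4, 35, 0], "yaw": 0, "hand": 20},
  {"delta_pos": [4, 35, 0], "yaw": 0, "hand": 20},
  {"delta_pos": [4, 35, 0], "yaw": 0, "hand": 20},
  {"delta_pos": [3, 20, 0], "yaw": 0, "hand": 20},
])

```text
clock: 9.68
eef_pos: [589.8, 175.2, 127.8]
eef_rot: [-3.141, -0.0, 0.362]
wrist_force: [0.3, -0.6, -0.5]
finger_gap: 27.3
```

Emit:
drive_tool([
  {"delta_pos": [1.5, 7.5, 0], "yaw": 0, "hand": 20},
  {"delta_pos": [0, 0, 0], "yaw": 0, "hand": 20},
  {"delta_pos": [0, 0, 0], "yaw": 0, "hand": 20},
])

```text
clock: 9.93
eef_pos: [591.5, 178.8, 127.4]
eef_rot: [3.141, 0.0, 0.36]
wrist_force: [0.3, -0.7, -1.2]
finger_gap: 27.2
```

Emit:
drive_tool([
  {"delta_pos": [0, 0, -15], "yaw": 0, "hand": 20},
  {"delta_pos": [0, 0, -25], "yaw": 0, "hand": 20},
  {"delta_pos": [0, 0, -25], "yaw": 0, "hand": 20},
  {"delta_pos": [0, 0, -12], "yaw": 0, "hand": 20},
  {"delta_pos": [0, 0, -4], "yaw": 0, "hand": 20},
])

```text
clock: 10.35
eef_pos: [590.7, 177.9, 44.3]
eef_rot: [-3.141, 0.004, 0.358]
wrist_force: [0.0, 1.0, -1.8]
finger_gap: 27.5
```

Emit:
drive_tool([
  {"delta_pos": [0, 0, -2], "yaw": 0, "hand": 20},
  {"delta_pos": [0, 0, 0], "yaw": 0, "hand": 20},
  {"delta_pos": [0, 0, 0], "yaw": 0, "hand": 20},
])

```text
clock: 10.6
eef_pos: [592.3, 179.4, 45.7]
eef_rot: [3.141, -0.002, 0.36]
wrist_force: [0.5, 0.0, 0.1]
finger_gap: 27.4
```

Emit:
drive_tool([
  {"delta_pos": [0, 0, -3], "yaw": 0, "hand": 20},
  {"delta_pos": [0, 0, -2], "yaw": 0, "hand": 20},
  {"delta_pos": [0, 0, -1], "yaw": 0, "hand": 20},
  {"delta_pos": [0, 0, 0], "yaw": 0, "hand": 20},
  {"delta_pos": [0, 0, 0], "yaw": 0, "hand": 20},
])

```text
clock: 11.02
eef_pos: [592.1, 179.6, 39.9]
eef_rot: [3.141, -0.002, 0.36]
wrist_force: [-5.0, -1.6, 12.1]
finger_gap: 27.2
```

Emit:
drive_tool([
  {"delta_pos": [0, 0, 0], "yaw": 0, "hand": 50},
  {"delta_pos": [0, 0, 0], "yaw": 0, "hand": 50},
  {"delta_pos": [0, 0, 0], "yaw": 0, "hand": 50},
  {"delta_pos": [0, 0, 0], "yaw": 0, "hand": 50},
])

```text
clock: 11.35
eef_pos: [591.6, 179.5, 38.2]
eef_rot: [-3.142, 0.0, 0.36]
wrist_force: [-0.2, -0.1, -0.1]
finger_gap: 49.1
```

Emit:
drive_tool([
  {"delta_pos": [0, 0, 20], "yaw": 0, "hand": 50},
  {"delta_pos": [0, 0, 40], "yaw": 0, "hand": 50},
  {"delta_pos": [0, 0, 30], "yaw": 0, "hand": 50},
  {"delta_pos": [-15, -35, 0], "yaw": 0, "hand": 60},
  {"delta_pos": [-15, -35, 0], "yaw": 0, "hand": 60},
])

```text
clock: 11.77
eef_pos: [562.0, 109.8, 129.9]
eef_rot: [3.141, -0.004, 0.362]
wrist_force: [0.2, -0.9, -0.4]
finger_gap: 58.6
```

Emit:
drive_tool([
  {"delta_pos": [-15, -36, 0], "yaw": 0, "hand": 60},
  {"delta_pos": [-15, -36, 0], "yaw": 0, "hand": 60},
  {"delta_pos": [-15, -36, 0], "yaw": 0, "hand": 60},
  {"delta_pos": [-15, -36, 0], "yaw": 0, "hand": 60},
  {"delta_pos": [-15, -36, 0], "yaw": 0, "hand": 60},
])

```text
clock: 12.18
eef_pos: [485.6, -72.0, 128.4]
eef_rot: [3.141, -0.0, 0.36]
wrist_force: [1.0, -0.4, 0.4]
finger_gap: 60.0
```

Emit:
drive_tool([
  {"delta_pos": [-15, -36, 0], "yaw": 0, "hand": 60},
  {"delta_pos": [-15, -36, 0], "yaw": 0, "hand": 60},
  {"delta_pos": [-10, -25, 0], "yaw": 0, "hand": 60},
  {"delta_pos": [0, 0, 0], "yaw": 0, "hand": 60},
  {"delta_pos": [0, 0, 0], "yaw": 0, "hand": 60},
])

```text
clock: 12.6
eef_pos: [446.3, -168.4, 128.3]
eef_rot: [3.142, -0.0, 0.357]
wrist_force: [0.2, -0.5, 0.2]
finger_gap: 60.1
```

```bash
python3 - <<'E'
from h import *
print(manip.read_state()["eef_pos"])
c=manip.camera("top"); cv2.imwrite("pics/t3.png",c["frame"][:,:,::-1])
E
```

```text
[ 446.28716685 -168.41762589  128.34983447]
```

View pics/t3.png

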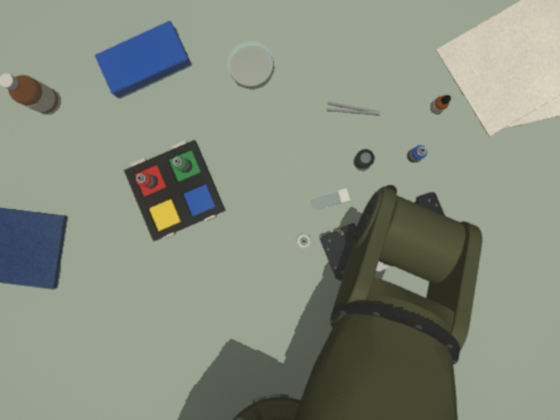

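Red (147,179) and green (182,163) are standing in their wells. White and the eyepiece haven't moved. Yellow is next.

Emit:
drive_tool([
  {"delta_pos": [0, 0, -35], "yaw": 0, "hand": 60},
  {"delta_pos": [0, 0, -30], "yaw": 0, "hand": 60},
  {"delta_pos": [0, 0, -20], "yaw": 0, "hand": 60},
  {"delta_pos": [0, 0, -10], "yaw": 0, "hand": 60},
  {"delta_pos": [0, 0, 0], "yaw": 0, "hand": 60},
])

```text
clock: 13.07
eef_pos: [446.1, -166.2, 31.6]
eef_rot: [-3.139, 0.002, 0.361]
wrist_force: [0.1, -0.8, 0.4]
finger_gap: 60.3
```

Emit:
drive_tool([
  {"delta_pos": [0, 0, -1], "yaw": 0, "hand": 40},
  {"delta_pos": [0, 0, 0], "yaw": 0, "hand": 20},
  {"delta_pos": [0, 0, 0], "yaw": 0, "hand": 20},
  {"delta_pos": [0, 0, 0], "yaw": 0, "hand": 20},
  {"delta_pos": [0, 0, 0], "yaw": 0, "hand": 20},
])

```text
clock: 13.48
eef_pos: [447.0, -167.7, 33.0]
eef_rot: [3.141, -0.001, 0.36]
wrist_force: [-0.2, 0.4, -0.0]
finger_gap: 30.2
```

Emit:
drive_tool([
  {"delta_pos": [0, 0, 0], "yaw": 0, "hand": 20},
  {"delta_pos": [0, 0, 0], "yaw": 0, "hand": 20},
  {"delta_pos": [0, 0, 0], "yaw": 0, "hand": 20},
  {"delta_pos": [0, 0, 0], "yaw": 0, "hand": 20},
])

```text
clock: 13.82
eef_pos: [447.0, -167.8, 32.9]
eef_rot: [3.141, -0.001, 0.36]
wrist_force: [0.1, -0.1, 7.2]
finger_gap: 27.5
```

Emit:
drive_tool([
  {"delta_pos": [0, 0, 10], "yaw": 0, "hand": 20},
  {"delta_pos": [0, 0, 25], "yaw": 0, "hand": 20},
  {"delta_pos": [0, 0, 35], "yaw": 0, "hand": 20},
  {"delta_pos": [2, 10, 25], "yaw": 0, "hand": 20},
  {"delta_pos": [3.5, 30, 0], "yaw": 0, "hand": 20},
])

```text
clock: 14.23
eef_pos: [453.9, -129.7, 132.6]
eef_rot: [3.136, -0.006, 0.357]
wrist_force: [1.1, 1.2, -0.9]
finger_gap: 27.3
```

Emit:
drive_tool([
  {"delta_pos": [4, 35, 0], "yaw": 0, "hand": 20},
  {"delta_pos": [4, 35, 0], "yaw": 0, "hand": 20},
  {"delta_pos": [4, 35, 0], "yaw": 0, "hand": 20},
  {"delta_pos": [4, 35, 0], "yaw": 0, "hand": 20},
  {"delta_pos": [4, 35, 0], "yaw": 0, "hand": 20},
])

```text
clock: 14.65
eef_pos: [471.8, 49.1, 128.0]
eef_rot: [3.142, -0.0, 0.36]
wrist_force: [1.3, 0.5, -1.6]
finger_gap: 27.6
```

Emit:
drive_tool([
  {"delta_pos": [4, 35, 0], "yaw": 0, "hand": 20},
  {"delta_pos": [4, 35, 0], "yaw": 0, "hand": 20},
  {"delta_pos": [4, 35, 0], "yaw": 0, "hand": 20},
  {"delta_pos": [4, 35, 0], "yaw": 0, "hand": 20},
  {"delta_pos": [4, 25, 0], "yaw": 0, "hand": 20},
])

```text
clock: 15.07
eef_pos: [491.7, 215.1, 127.9]
eef_rot: [-3.141, -0.0, 0.361]
wrist_force: [0.3, -0.8, -0.9]
finger_gap: 27.2
```

Emit:
drive_tool([
  {"delta_pos": [1, 10, 0], "yaw": 0, "hand": 20},
  {"delta_pos": [0, 0, 0], "yaw": 0, "hand": 20},
  {"delta_pos": [0, 0, 0], "yaw": 0, "hand": 20},
])

```text
clock: 15.32
eef_pos: [492.8, 221.9, 127.3]
eef_rot: [3.141, 0.001, 0.36]
wrist_force: [-0.2, 0.2, -1.2]
finger_gap: 27.3
```

Emit:
drive_tool([
  {"delta_pos": [0, 0, -15], "yaw": 0, "hand": 20},
  {"delta_pos": [0, 0, -25], "yaw": 0, "hand": 20},
  {"delta_pos": [0, 0, -25], "yaw": 0, "hand": 20},
  {"delta_pos": [0, 0, -12], "yaw": 0, "hand": 20},
  {"delta_pos": [0, 0, -4], "yaw": 0, "hand": 20},
])

```text
clock: 15.73
eef_pos: [492.3, 220.9, 44.7]
eef_rot: [3.141, 0.003, 0.358]
wrist_force: [0.3, 0.4, -1.7]
finger_gap: 27.4
```

Emit:
drive_tool([
  {"delta_pos": [0, 0, -2], "yaw": 0, "hand": 20},
  {"delta_pos": [0, 0, 0], "yaw": 0, "hand": 20},
  {"delta_pos": [0, 0, 0], "yaw": 0, "hand": 20},
])

```text
clock: 15.98
eef_pos: [493.8, 222.4, 45.5]
eef_rot: [3.142, -0.002, 0.36]
wrist_force: [-0.1, 0.0, -1.1]
finger_gap: 27.9
```

Emit:
drive_tool([
  {"delta_pos": [0, 0, -2], "yaw": 0, "hand": 20},
  {"delta_pos": [0, 0, -1.5], "yaw": 0, "hand": 20},
  {"delta_pos": [0, 0, -1], "yaw": 0, "hand": 20},
  {"delta_pos": [0, 0, 0], "yaw": 0, "hand": 20},
  {"delta_pos": [0, 0, 0], "yaw": 0, "hand": 20},
])

```text
clock: 16.4
eef_pos: [493.2, 222.5, 39.9]
eef_rot: [3.142, -0.0, 0.36]
wrist_force: [0.6, -0.8, 0.2]
finger_gap: 27.3
```

Emit:
drive_tool([
  {"delta_pos": [0, 0, -0.4], "yaw": 0, "hand": 20},
  {"delta_pos": [0, 0, 0], "yaw": 0, "hand": 50},
  {"delta_pos": [0, 0, 0], "yaw": 0, "hand": 50},
  {"delta_pos": [0, 0, 0], "yaw": 0, "hand": 50},
  {"delta_pos": [0, 0, 0], "yaw": 0, "hand": 50},
])

```text
clock: 16.82
eef_pos: [493.1, 222.5, 39.3]
eef_rot: [3.142, 0.0, 0.36]
wrist_force: [-0.0, 0.6, 0.4]
finger_gap: 48.9
```

Emit:
drive_tool([
  {"delta_pos": [0, 0, 20], "yaw": 0, "hand": 50},
  {"delta_pos": [0, 0, 40], "yaw": 0, "hand": 50},
  {"delta_pos": [0, 0, 30], "yaw": 0, "hand": 50},
  {"delta_pos": [7, -34, 0], "yaw": 0, "hand": 60},
  {"delta_pos": [8, -38, 0], "yaw": 0, "hand": 60},
])

```text
clock: 17.23
eef_pos: [508.7, 151.1, 131.3]
eef_rot: [3.141, -0.004, 0.363]
wrist_force: [0.5, -0.3, -0.6]
finger_gap: 58.5
```

Emit:
drive_tool([
  {"delta_pos": [8, -38, 0], "yaw": 0, "hand": 60},
  {"delta_pos": [8, -38, 0], "yaw": 0, "hand": 60},
  {"delta_pos": [8, -38, 0], "yaw": 0, "hand": 60},
  {"delta_pos": [8, -38, 0], "yaw": 0, "hand": 60},
  {"delta_pos": [8, -38, 0], "yaw": 0, "hand": 60},
])

```text
clock: 17.65
eef_pos: [548.1, -41.5, 129.5]
eef_rot: [3.142, -0.0, 0.36]
wrist_force: [0.3, 0.2, -0.4]
finger_gap: 60.4
```

Emit:
drive_tool([
  {"delta_pos": [8, -38, 0], "yaw": 0, "hand": 60},
  {"delta_pos": [8, -38, 0], "yaw": 0, "hand": 60},
  {"delta_pos": [8, -38, 0], "yaw": 0, "hand": 60},
  {"delta_pos": [8, -38, 0], "yaw": 0, "hand": 60},
  {"delta_pos": [8, -38, 0], "yaw": 0, "hand": 60},
])

```text
clock: 18.07
eef_pos: [588.1, -231.5, 129.3]
eef_rot: [-3.142, 0.0, 0.36]
wrist_force: [0.9, -0.0, -0.1]
finger_gap: 60.2
```

Emit:
drive_tool([
  {"delta_pos": [8, -38, 0], "yaw": 0, "hand": 60},
  {"delta_pos": [3, -20, 0], "yaw": 0, "hand": 60},
  {"delta_pos": [0, 0, 0], "yaw": 0, "hand": 60},
  {"delta_pos": [0, 0, 0], "yaw": 0, "hand": 60},
])

```text
clock: 18.4
eef_pos: [598.8, -288.2, 128.7]
eef_rot: [-3.141, 0.001, 0.358]
wrist_force: [-0.4, 0.9, -0.4]
finger_gap: 60.0
```

Emit:
drive_tool([
  {"delta_pos": [1, 0, -35], "yaw": 0, "hand": 60},
  {"delta_pos": [0, 0, -30], "yaw": 0, "hand": 60},
  {"delta_pos": [0, 0, -20], "yaw": 0, "hand": 60},
  {"delta_pos": [0, 0, -10], "yaw": 0, "hand": 60},
  {"delta_pos": [0, 0, 0], "yaw": 0, "hand": 60},
])

```text
clock: 18.82
eef_pos: [599.4, -285.9, 32.3]
eef_rot: [-3.139, 0.002, 0.361]
wrist_force: [-0.4, -0.6, 0.3]
finger_gap: 60.5
```

Emit:
drive_tool([
  {"delta_pos": [0, 0, -1], "yaw": 0, "hand": 40},
  {"delta_pos": [0, 0, 0], "yaw": 0, "hand": 20},
  {"delta_pos": [0, 0, 0], "yaw": 0, "hand": 20},
  {"delta_pos": [0, 0, 0], "yaw": 0, "hand": 20},
  {"delta_pos": [0, 0, 0], "yaw": 0, "hand": 20},
])

```text
clock: 19.23
eef_pos: [600.4, -287.7, 34.3]
eef_rot: [3.141, -0.001, 0.36]
wrist_force: [1.3, -0.5, 0.4]
finger_gap: 29.9
```

Emit:
drive_tool([
  {"delta_pos": [0, 0, 0], "yaw": 0, "hand": 20},
  {"delta_pos": [0, 0, 0], "yaw": 0, "hand": 20},
  {"delta_pos": [0, 0, 0], "yaw": 0, "hand": 20},
  {"delta_pos": [0, 0, 0], "yaw": 0, "hand": 20},
])

```text
clock: 19.57
eef_pos: [600.4, -287.8, 34.2]
eef_rot: [3.141, -0.001, 0.36]
wrist_force: [-1.2, -0.1, 7.0]
finger_gap: 27.5
```

Emit:
drive_tool([
  {"delta_pos": [0, 0, 10], "yaw": 0, "hand": 20},
  {"delta_pos": [0, 0, 25], "yaw": 0, "hand": 20},
  {"delta_pos": [0, 0, 35], "yaw": 0, "hand": 20},
  {"delta_pos": [0, 0, 25], "yaw": 0, "hand": 20},
  {"delta_pos": [-3, 15, 0], "yaw": 0, "hand": 20},
])

```text
clock: 19.98
eef_pos: [598.8, -275.0, 134.9]
eef_rot: [3.135, -0.006, 0.358]
wrist_force: [0.0, 0.0, -0.7]
finger_gap: 27.6
```

Emit:
drive_tool([
  {"delta_pos": [-6, 33, 0], "yaw": 0, "hand": 20},
  {"delta_pos": [-6, 35, 0], "yaw": 0, "hand": 20},
  {"delta_pos": [-6, 35, 0], "yaw": 0, "hand": 20},
  {"delta_pos": [-6, 35, 0], "yaw": 0, "hand": 20},
  {"delta_pos": [-7, 35, 0], "yaw": 0, "hand": 20},
])

```text
clock: 20.4
eef_pos: [565.5, -98.0, 128.8]
eef_rot: [-3.142, 0.0, 0.36]
wrist_force: [0.3, -0.5, 0.0]
finger_gap: 27.5
```

Emit:
drive_tool([
  {"delta_pos": [-7, 35, 0], "yaw": 0, "hand": 20},
  {"delta_pos": [-7, 35, 0], "yaw": 0, "hand": 20},
  {"delta_pos": [-7, 35, 0], "yaw": 0, "hand": 20},
  {"delta_pos": [-7, 35, 0], "yaw": 0, "hand": 20},
  {"delta_pos": [-7, 35, 0], "yaw": 0, "hand": 20},
])

```text
clock: 20.82
eef_pos: [530.4, 77.0, 128.9]
eef_rot: [-3.142, -0.0, 0.36]
wrist_force: [1.1, 0.8, -1.2]
finger_gap: 27.4
```

Emit:
drive_tool([
  {"delta_pos": [-6, 35, 0], "yaw": 0, "hand": 20},
  {"delta_pos": [-4, 26, 0], "yaw": 0, "hand": 20},
  {"delta_pos": [0, 10, 0], "yaw": 0, "hand": 20},
  {"delta_pos": [0, 5, 0], "yaw": 0, "hand": 20},
  {"delta_pos": [0, 0, 0], "yaw": 0, "hand": 20},
])

```text
clock: 21.23
eef_pos: [521.2, 151.7, 128.6]
eef_rot: [3.142, -0.0, 0.361]
wrist_force: [0.2, -0.7, -0.8]
finger_gap: 27.4
```

Emit:
drive_tool([
  {"delta_pos": [0, 0, 0], "yaw": 0, "hand": 20},
  {"delta_pos": [0, 0, 0], "yaw": 0, "hand": 20},
])

```text
clock: 21.4
eef_pos: [521.4, 150.2, 128.4]
eef_rot: [3.142, 0.0, 0.358]
wrist_force: [0.2, 0.4, -0.7]
finger_gap: 27.4
```

Emit:
drive_tool([
  {"delta_pos": [0, 0, -15], "yaw": 0, "hand": 20},
  {"delta_pos": [0, 0, -25], "yaw": 0, "hand": 20},
  {"delta_pos": [0, 0, -25], "yaw": 0, "hand": 20},
  {"delta_pos": [0, 0, -12], "yaw": 0, "hand": 20},
  {"delta_pos": [0, 0, -4], "yaw": 0, "hand": 20},
])

```text
clock: 21.82
eef_pos: [520.4, 150.4, 45.5]
eef_rot: [-3.141, 0.003, 0.359]
wrist_force: [0.5, -0.7, -1.4]
finger_gap: 27.2
```

Emit:
drive_tool([
  {"delta_pos": [0, 0, -1], "yaw": 0, "hand": 20},
  {"delta_pos": [0, 0, 0], "yaw": 0, "hand": 20},
  {"delta_pos": [0, 0, 0], "yaw": 0, "hand": 20},
])

```text
clock: 22.07
eef_pos: [521.8, 151.5, 47.7]
eef_rot: [3.141, -0.002, 0.36]
wrist_force: [0.0, 1.5, -1.8]
finger_gap: 27.3
```

Emit:
drive_tool([
  {"delta_pos": [0, 0, -2], "yaw": 0, "hand": 20},
  {"delta_pos": [0, 0, -2], "yaw": 0, "hand": 20},
  {"delta_pos": [0, 0, -1], "yaw": 0, "hand": 20},
  {"delta_pos": [0, 0, 0], "yaw": 0, "hand": 20},
  {"delta_pos": [0, 0, 0], "yaw": 0, "hand": 20},
])

```text
clock: 22.48
eef_pos: [521.1, 151.5, 41.4]
eef_rot: [-3.142, 0.0, 0.36]
wrist_force: [-0.2, 0.4, -0.8]
finger_gap: 27.5
```

Blue should be just above its pad, so I'll nudge down, release and retreat.

Emit:
drive_tool([
  {"delta_pos": [0, 0, -0.6], "yaw": 0, "hand": 20},
  {"delta_pos": [0, 0, 0], "yaw": 0, "hand": 20},
  {"delta_pos": [0, 0, 0], "yaw": 0, "hand": 50},
  {"delta_pos": [0, 0, 0], "yaw": 0, "hand": 50},
  {"delta_pos": [0, 0, 0], "yaw": 0, "hand": 50},
])

```text
clock: 22.9
eef_pos: [521.1, 151.5, 40.8]
eef_rot: [3.142, -0.0, 0.36]
wrist_force: [-0.1, -0.7, -0.0]
finger_gap: 44.4
```

Emit:
drive_tool([
  {"delta_pos": [0, 0, 0], "yaw": 0, "hand": 50},
  {"delta_pos": [0, 0, 20], "yaw": 0, "hand": 50},
  {"delta_pos": [0, 0, 40], "yaw": 0, "hand": 50},
  {"delta_pos": [0, 0, 40], "yaw": 0, "hand": 50},
  {"delta_pos": [-15, -35, 0], "yaw": 0, "hand": 50},
])

```text
clock: 23.32
eef_pos: [510.1, 119.6, 148.0]
eef_rot: [3.14, -0.012, 0.363]
wrist_force: [1.6, -0.2, 0.5]
finger_gap: 49.8
```

Emit:
drive_tool([
  {"delta_pos": [-15, -35, 10], "yaw": 0, "hand": 50},
  {"delta_pos": [-15, -35, 10], "yaw": 0, "hand": 50},
  {"delta_pos": [-15, -35, 10], "yaw": 0, "hand": 50},
  {"delta_pos": [-15, -35, 10], "yaw": 0, "hand": 50},
  {"delta_pos": [0, -35, 0], "yaw": 0, "hand": 50},
])

```text
clock: 23.73
eef_pos: [444.7, -59.9, 182.7]
eef_rot: [3.14, -0.002, 0.36]
wrist_force: [0.8, 0.9, 0.1]
finger_gap: 49.9
```

Emit:
drive_tool([
  {"delta_pos": [0, -40, 0], "yaw": 0, "hand": 50},
  {"delta_pos": [0, -40, 0], "yaw": 0, "hand": 50},
  {"delta_pos": [0, -40, 0], "yaw": 0, "hand": 50},
  {"delta_pos": [0, 0, 0], "yaw": 0, "hand": 50},
  {"delta_pos": [0, 0, 0], "yaw": 0, "hand": 50},
])

```text
clock: 24.15
eef_pos: [445.7, -180.0, 180.5]
eef_rot: [-3.141, 0.0, 0.357]
wrist_force: [0.5, 1.3, -0.1]
finger_gap: 50.2
```

```bash
python3 - <<'E'
from h import *
tg={'red':(564,250.5),'yellow':(493.5,222),'green':(592,179.5),'blue':(521.5,151)}
c=manip.camera("top"); s=manip.camera("side")
A=cv2.resize(c["frame"][120:260,110:330],None,fx=3,fy=3); cv2.imwrite("pics/t4.png",A[:,:,::-1]); cv2.imwrite("pics/s4.png",s["frame"][:,:,::-1])
v,u=np.mgrid[0:420,0:560];u=u.ravel();v=v.ravel();ok=c["range_z"][v,u]>0;u=u[ok];v=v[ok];P=pts(c,u,v)
for k,t in tg.items():
    n=np.hypot(*(P[:,:2]-t).T)<26
    tip=P[n&(P[:,2]>56)];sh=P[n&(P[:,2]>44)&(P[:,2]<54)]
    print(k,'tip',tip.mean(0).round(1),len(tip),'max z',P[n,2].max().round(1),'shoulder mid',((sh.min(0)+sh.max(0))/2).round(1),'off',(tip.mean(0)[:2]-t).round(1))
for k,t in {'white':(434,-57.2),'eye':(589.5,-180.2)}.items():
    n=(np.hypot(*(P[:,:2]-t).T)<26)&(P[:,2]>52)&(P[:,2]<70); print(k,P[n].mean(0).round(1),n.sum())
print(manip.read_state())
E
```

```text
red tip [561.7 249.2  63.2] 67 max z 69.3 shoulder mid [562.1 250.4  48.9] off [-2.3 -1.3]
yellow tip [491.3 220.9  62.9] 68 max z 69.8 shoulder mid [492.  221.7  48.9] off [-2.2 -1.1]
green tip [591.5 178.9  63.2] 63 max z 68.6 shoulder mid [592.  179.5  49.2] off [-0.5 -0.6]
blue tip [519.4 150.5  62.8] 69 max z 69.3 shoulder mid [519.2 151.2  49.5] off [-2.1 -0.5]
white [434.1 -57.6  57. ] 61
eye [ 589.5 -180.6   54.1] 229
{'clock': 24.25, 'joints': array([-4.56045197e-01,  1.85967600e-01,  1.76437988e+00,  1.67323902e-04,
        1.19165220e+00,  7.54865830e-01]), 'qd': array([ 0.02332316, -0.00758502,  0.00462787, -0.00062761,  0.0018799 ,
        0.00037509]), 'effort': array([-1.62473660e+00, -4.41413856e+01, -3.37694550e+01,  1.77537597e-02,
       -5.46352076e-02, -4.49522550e-02]), 'eef_pos': array([ 446.02892601, -177.98163779,  180.66133465]), 'eef_rot': array([-3.1411897e+00,  1.6569105e-04,  3.5982337e-01]), 'wrist_force': array([ 0.39150867, -0.5016169 ,  0.04233757]), 'moment': array([-0.00366156,  0.03661954,  0.03495612]), 'finger_gap': 50.34861049911985}
```

View pics/t4.png

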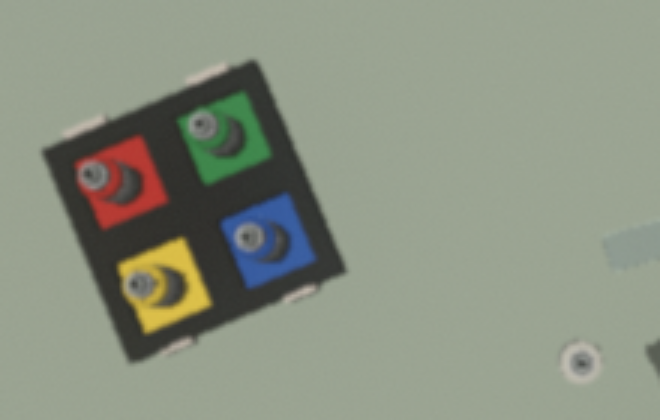

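View pics/s4.png

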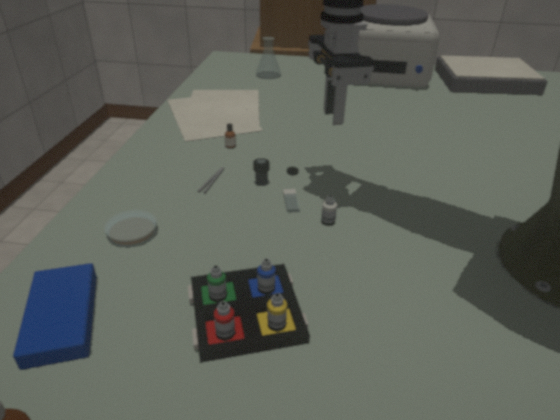

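All four objectives stand upright in their own wells (in the top crop, tips at red (93,177), green (203,124), yellow (140,285) and blue (250,237)). White and the eyepiece are still in place. The arm is clear, so I'm handing in.

```bash
python3 -c "
from cell import manip
print(manip.sign_off())"
```

```text
the job is handed in; nothing more can be done
None
```

I put the red, green, yellow and blue objectives into the wells of their own colour, one at a time, and handed the job in at about 24 s. No verdict was reported.

**Last checks:**
- **Position:** depth from the top camera puts each tip within about 3 mm of its pad's centre. The tips sit about 7 mm higher than on the table, as expected with the foot on the pad. Both views show all four upright.
- **Look-alikes:** the white-ringed objective and the eyepiece measured within 0.5 mm of where they started. The gripper was open and clear of everything.

**Set-downs:** the wrist force showed firm contact with the pad only for green. I released the other three at the height worked out for contact, so any drop was under about 1 mm.

**Slip on the way:** the first approach to red fell short because rows longer than 41.7 mm were cut. I corrected it before gripping.

No check failed. Red, yellow and blue measured about 2 mm off in x, which is within calibration error.

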